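# Sort coax adapters through a flap diverter

## Robot

A 6-joint arm with a two-finger parallel gripper is mounted at the origin on a cart in front of the work surface, level with it; the furniture and walls round the work are solid. World frame = base frame: x ahead of the robot, y to its left, z up, the work surface at z = 0. Lengths are in m, angles in rad, forces in N, time in s.
With the tool pointing down it reaches from about 0.225 to 0.875 m from the base axis. Payload 3.4 kg.
Tool frame: the origin (TCP) lies at the very end of the fingers, on their centre line; the grasp point (between the pads) lies behind it (manip.grasp_offset is the z of the grasp point in the tool frame, in m); z points along the fingers, y is the line along which they close (so a half turn about z gives the same grasp; the last joint's range is limited). The gripper opens to 85 mm and grips with 20 to 120 N. Pads are 22 mm wide; open, the fingers measure 114 mm over their backs; the gripper's body (76 mm by 85 mm) begins 54 mm behind the grasp point. The pads swing forward as they close: fully open they stand 13 mm farther back than shut.
Start: joints at [-0.121, 0.276, 1.505, -0, 1.361, -0.121], TCP at [0.575, -0, 0.231] pointing down, gripper open.
Joint ranges: [-2.89, 2.89], [-0.75, 2.08], [0.22, 2.7], [-1.18, 4.32], [0.11, 2.71], [-2.7, 2.7]. Speed limits (rad/s): [2.57, 2.57, 3.14, 3.14, 3.14, 3.14].

## Interface

Orientations are given as a unit quaternion [w, x, y, z].
In Python, from rig import manip gives the robot as it stands.
- The arm moves only by the shell command python3 -m pendant 'ROWS' [FORCE]. ROWS is JSON, a list of rows, each an object of numbers: "dx", "dy", "dz": the shift along the tool's x, y, z in m; "rx", "ry", "rz": the turn, a rotation vector about the tool's x, y, z in degrees; "hand": the finger opening in m, from 0 to 0.0854. In form: [{"dx": .., "dy": .., "dz": .., "rx": .., "ry": .., "rz": .., "hand": ..}, ...]. A call has 1 to 12 rows; each row shifts and turns the commanded pose from where the row before left it, along the tool's axes as they then stand; what a row does not reach is not made up. A row lasts 1/12 s, in which the tool goes at most 41.7 mm and 7.16 degrees, less where a joint would pass 70% of its speed; a pose out of reach is approached as far as the arm can. A call is refused whole if a number of a shift passes 0.0417 or a number of a turn 7.16, either way. A call with a gripper value outside its range is refused whole. The fingers move at their own pace and stop on an object; FORCE is the grip in N (left out, the last holds). Time passes only in rows, so rows that do not move let the fingers close. It gives the time, the measured TCP pose, the force, the opening and the grip force at its end, in the units of the state.
- manip.get_state(): the state, without advancing time (a new reading comes with each control period).
- manip.get_image(name): name is "scene" or "side" or "wrist"; returns a dict with "frame" (384x512x3 uint8, red, green, blue), "fx", "fy", "cx", "cy" (pixels), "position" and "attitude" of the camera in the world; the wrist camera has in their place "mount" (4x4, takes a point from camera to tool coordinates, whose origin is the TCP and whose axes are the flange's). Camera axes: x right, y up, looking along -z (the intrinsics and any distortion apply to the point x, -y, -z); pixel columns grow to the right and rows downward; lengths in m; the calibration is good to about 2 mm. A picture is of the moment at which its call begins: read the wrist's pose just before it. There is no depth.
- manip.sign_off(): hands the job in; it is judged then, once.
The state is a dict: "clock": time; "qpos": joint angles; "qd": joint speeds; "effort": joint torques, N m; "position": TCP position; "ee_rot": TCP orientation; "contact_force": force on the tool from outside, world axes, zero at the start; "moment": the same for the moment, N m; "width": finger opening in m; "gripper_force": force on a finger pad.
Only numpy, scipy, OpenCV 4.12 (cv2) and the standard library are available. Lean on these libraries where they do the work, as an engineer would, in place of code of your own. Each camera call takes 0.05 s, during which the arm holds its last target. There are 200 camera calls.

## Task

Sort the two loose coax adapters on the bench through the parts diverter, so that each ends up in the bay that already holds one of its own kind (straight with straight, tee with tee). Before each adapter goes into the hopper, the front lever must stand fully over to the side that sends it to its bay: the flap leans the way the lever leans and shuts off the bay on that side. Leave the dish, the small box, the drilled block and the bottle where they stand.

Things in the scene. Friction and masses are not known exactly. Their poses are not given: they have to be found in the camera images.
- diverter: Fixed white sheet-metal diverter, front to its own -x, left bay at +y; origin under the base centre. Base 108 x 268 x 6 mm, housing 88 (x) x 256 (y) x 130 mm high; on its middle a hopper 88 x 118 mm outside rises to 200 mm. Walls 4 mm. The bays, with clear windows and roofs, are closed all round: parts get in only through the hopper.
- mouth (a point): Centre of the hopper's open rim, 200 mm above the bench; opening 80 mm (diverter x) by 110 mm (diverter y), straight walls. z up, axes as the diverter's.
- flap (a joint): Angle of flap and lever, one rigid piece. 0 upright; +0.61 (stop) leans to the diverter's left (+y), flap shuts the left bay, parts fall into the RIGHT bay; -0.61 (stop) leans right, parts fall into the LEFT bay. Fully over: beyond 0.5 either way. Friction 0.12 N m (about 1 N at the knob); stays where left, starts anywhere.
- left_bay (a point): Floor centre of the left bay: diverter y +70 to +124 mm, x -40 to +40 mm, floor 6 mm above the bench. A chute leads down to it from the flap.
- right_bay (a point): Floor centre of the right bay, mirrored: diverter y -70 to -124 mm.
- pivot (a point): Point on the lever's turning axis (parallel to the diverter's x) where the lever rod starts: 75 mm in front of the diverter's middle, 31 mm clear of its front face, 105 mm above the bench.
- lever_knob (a point): Centre of the lever's black ball knob, 20 mm dia., 122 mm from the pivot on a straight round steel rod 8 mm dia. Push rod or knob sideways. Knob 227 mm above the bench when upright; 205 mm, and 70 mm off the middle, when fully over.
- straight_1: Loose straight coax adapter: plain metal barrel 36 mm long, 14.4 mm across, with a 16 mm square collar 8 mm long round its middle; lies flat. Origin under its middle at bench level, its y along the barrel. 30 g. Grip 16 mm across the collar or 36 mm over the ends.
- tee_1: Loose tee coax adapter: plain metal, 30 x 36 x 16 mm: a 36 mm barrel along its y (7 mm to the +x side) with a branch out to -x, 14.4 mm across; lies flat. Origin under the middle of the 30 x 36 mm outline at bench level. 30 g. Grip 30 mm along x (branch end to collar, at y = 0), or 36 mm over the barrel ends (at x = 7 mm).
- straight_ref: The same kind of straight adapter, already in one bay (left or right, varies), shows where straight ones go. Origin under its middle.
- tee_ref: The same kind of tee adapter, already in the other bay, shows where tees go. Origin under its middle.
- petri: Bystander: round clear dish, 61 mm dia., 13 mm high, origin under its centre.
- gel_box: Bystander: flat black box with clear lid, 46 x 46 x 16 mm, origin under its centre.
- drilled_block: Bystander: metal block with three holes in its top, 30 (x) x 50 (y) x 25 mm, origin under its centre.
- wash_bottle: Bystander: tall white wash bottle with a red cap and a bent spout, 68 x 85 x 192 mm, origin under its centre.
There are look-alikes about, which are no part of the job. What is shaped like the tee_1 but red or turquoise is not meant.

How it is judged:
By the outcome, as a careful person would: the job done as asked, in the order asked, and still so for the second after the job is handed in, with the robot touching nothing.
It also fails if it takes over 72 s, if anything falls off the work surface, if the arm or the gripper's body presses on something with over 40 N, if the wrist force passes 120 N, or if a joint passes its speed limit or range.

## Working session

There is one attempt and no reset: what is moved stays moved. The work goes in short steps, Python scripts to look and compute and a shell command to move; the robot and the scene stay as the last step left them, time stands still between calls to the robot, and variables do not carry over. Pictures are saved under pics/ and viewed, at most 10 in all, crops included, and the job is handed in when it is done.

```bash
mkdir -p pics; ls; cat > h.py <<'E'
import numpy as np, cv2
from rig import manip
from scipy.spatial.transform import Rotation as R
def rot(a):
    a=np.array(a,float)
    return a if a.shape==(3,3) else R.from_quat(a,scalar_first=True).as_matrix()
def snap(name,fn):
    s=manip.get_state(); im=manip.get_image(name)
    cv2.imwrite(fn,im['frame'][:,:,::-1])
    if name=='wrist':
        T=np.eye(4);T[:3,:3]=rot(s['ee_rot']);T[:3,3]=s['position'];C=T@np.array(im['mount']);P,A=C[:3,3],C[:3,:3]
    else: P,A=np.array(im['position']),rot(im['attitude'])
    np.savez(fn[:-4]+'.npz',P=P,A=A,k=[im['fx'],im['fy'],im['cx'],im['cy']])
    return im
def ray(fn,u,v):
    d=np.load(fn[:-4]+'.npz');fx,fy,cx,cy=d['k']
    r=d['A']@np.array([(u-cx)/fx,-(v-cy)/fy,-1]);return d['P'],r
def at(fn,u,v,z):
    P,r=ray(fn,u,v);return P+r*(z-P[2])/r[2]
def proj(fn,p):
    d=np.load(fn[:-4]+'.npz');fx,fy,cx,cy=d['k'];c=d['A'].T@(np.array(p)-d['P'])
    return cx+fx*c[0]/-c[2],cy-fy*c[1]/-c[2]
E
python3 - <<'E'
from h import *
for n in ['scene','side','wrist']:
    im=snap(n,f'pics/{n}0.png');print({k:v for k,v in im.items() if k!='frame'})
    f=cv2.imread(f'pics/{n}0.png')
a,b=[cv2.imread(f'pics/{n}0.png') for n in('scene','side')]
cv2.imwrite('pics/s0x.png',cv2.resize(a,(800,600),interpolation=3));cv2.imwrite('pics/d0x.png',cv2.resize(b,(800,600),interpolation=3))
print(manip.get_state(),manip.grasp_offset)
E
```

```text
pics
{'fx': 370.9472245502882, 'fy': 370.9472245502882, 'cx': 253.89734374585467, 'cy': 191.6158888962358, 'position': array([ 0.01066083, -0.46034519,  0.79067119]), 'attitude': array([ 0.8293439 ,  0.38995137, -0.16517238, -0.36447869])}
{'fx': 474.69227394269893, 'fy': 474.69227394269893, 'cx': 253.24771287991706, 'cy': 190.56200502050373, 'position': array([ 0.0290028 , -0.78874496,  0.65715369]), 'attitude': array([ 0.81473774,  0.50734579, -0.13811916, -0.24438857])}
{'fx': 274.70170956774774, 'fy': 274.70170956774774, 'cx': 254.49222835045407, 'cy': 189.5506296398926, 'mount': array([[ 9.83861458e-04,  9.64089552e-01,  2.65575540e-01,
         6.77692719e-02],
       [ 9.99998993e-01, -1.22014593e-03,  7.24725914e-04,
        -3.97353242e-04],
       [ 1.02274160e-03,  2.65574559e-01, -9.64089782e-01,
        -1.43023958e-01],
       [ 0.00000000e+00,  0.00000000e+00,  0.00000000e+00,
         1.00000000e+00]])}
{'clock': 0.15, 'qpos': array([-1.20966968e-01,  2.76476054e-01,  1.50581699e+00, -2.00950610e-06,
        1.36069101e+00, -1.21015795e-01]), 'qd': array([ 0.00195544, -0.00177771, -0.00346191, -0.00077712,  0.0003959 ,
       -0.00192738]), 'effort': array([ 9.65923646e-04, -4.17143512e+01, -2.46032345e+01, -1.26433165e-04,
        7.58384820e-03, -3.43765259e-05]), 'position': array([5.74624075e-01, 5.85804999e-05, 2.30633501e-01]), 'ee_rot': array([-5.47107864e-04,  7.07089198e-01,  7.07124022e-01, -4.29737577e-04]), 'contact_force': array([-0.67451095, -0.85358942, -0.67239105]), 'moment': array([-0.0399276 ,  0.04736072,  0.03115314]), 'gripper_force': 0.0, 'width': 0.08495144705650859} -0.0187
```

View pics/s0x.png

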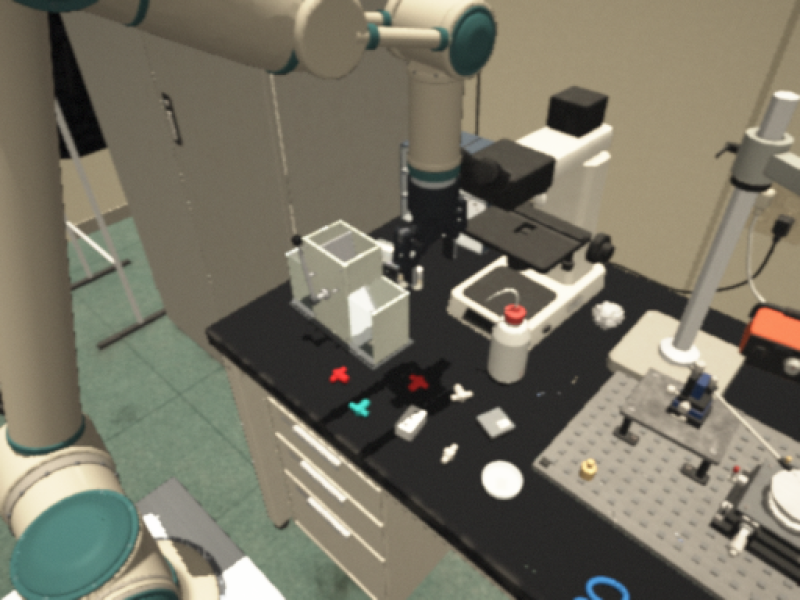

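View pics/d0x.png

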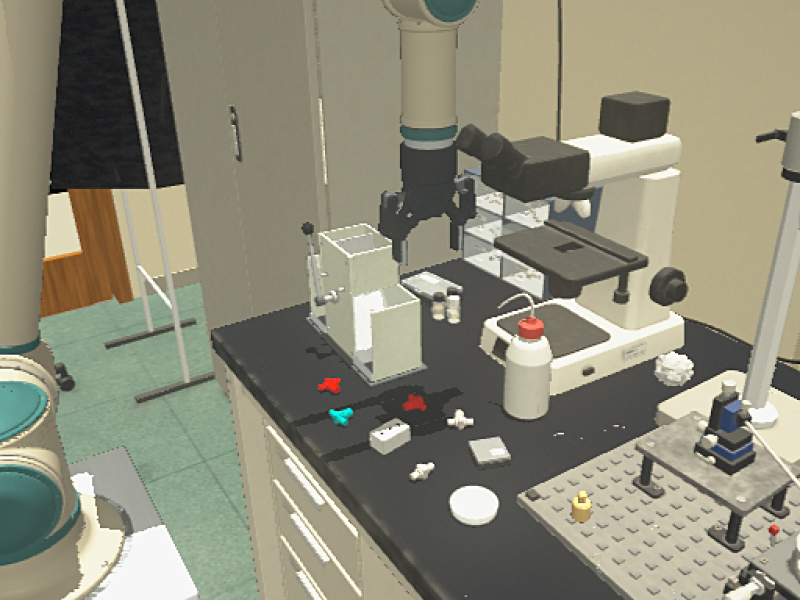

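```bash
python3 - <<'E'
from h import *
a=cv2.imread('pics/scene0.png')[135:320,180:345];b=cv2.imread('pics/side0.png')[135:335,190:345]
cv2.imwrite('pics/c1.png',np.hstack([cv2.resize(x,(400,600*1),interpolation=3) if 0 else cv2.resize(x,(int(x.shape[1]*600/x.shape[0])//1,600),interpolation=3)[:, :400] if 0 else cv2.resize(x,(400,int(400/x.shape[1]*x.shape[0])),interpolation=3)[:440] if 0 else cv2.copyMakeBorder(cv2.resize(x,None,fx=400/x.shape[1],fy=400/x.shape[1],interpolation=3),0,600,0,0,0)[:540] for x in(a,b)]))
k=1/1.5625
for n,u,v,z in [('tee',460,393,.008),('str',450,454,.008),('petri',502,480,.006),('gel',495,422,.016),('blk',411,422,.025),('bottle cap',515,312,.18),
 ('rimNearL',302,234,.2),('rimFL',340,221,.2),('rimFR',382,243,.2),('rimNR',342,265,.2),('baseNR',374,360,.0),('baseFR',412,338,0)]:
    print('scene',n,at('pics/scene0.png',u*k,v*k,z).round(3))
for n,u,v,z in [('tee',460,421,.008),('str',422,470,.008),('petri',474,505,.006),('gel',489,450,.016),('blk',390,433,.025),
 ('rimNearL',318,232,.2),('rimFL',363,224,.2),('rimFR',393,245,.2),('rimNR',345,254,.2)]:
    print('side',n,at('pics/side0.png',u*k,v*k,z).round(3))
E
```

```text
scene tee [ 0.578 -0.075  0.008]
scene str [ 0.467 -0.142  0.008]
scene petri [ 0.485 -0.23   0.006]
scene gel [ 0.562 -0.161  0.016]
scene blk [ 0.462 -0.063  0.025]
scene bottle cap [ 0.646 -0.12   0.18 ]
scene rimNearL [0.546 0.282 0.2  ]
scene rimFL [0.623 0.262 0.2  ]
scene rimFR [0.623 0.152 0.2  ]
scene rimNR [0.529 0.157 0.2  ]
scene baseNR [0.539 0.099 0.   ]
scene baseFR [0.632 0.086 0.   ]
side tee [ 0.576 -0.081  0.008]
side str [ 0.468 -0.14   0.008]
side petri [ 0.485 -0.23   0.006]
side gel [ 0.561 -0.165  0.016]
side blk [ 0.464 -0.067  0.025]
side rimNearL [0.539 0.272 0.2  ]
side rimFL [0.62 0.26 0.2 ]
side rimFR [0.611 0.15  0.2  ]
side rimNR [0.53  0.163 0.2  ]
```

View pics/c1.png

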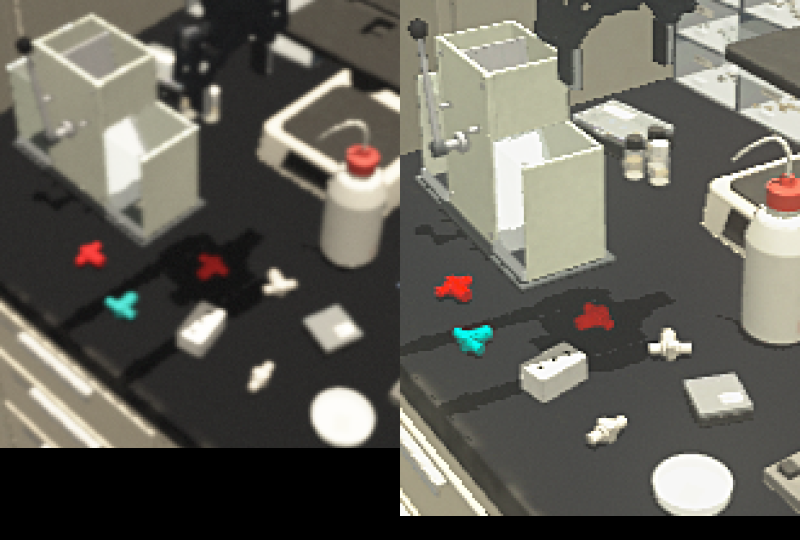

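```bash
python3 - <<'E'
from h import *
print(proj('pics/wrist0.png',[.566,.116,.006]),proj('pics/wrist0.png',[.577,-.078,.008]),proj('pics/wrist0.png',[.467,-.141,.008]))
cv2.imwrite('pics/w0x.png',cv2.resize(cv2.imread('pics/wrist0.png'),(800,600),interpolation=3))
E
```

```text
(np.float64(248.61325117287055), np.float64(73.72314420256416)) (np.float64(256.94439972329167), np.float64(220.14335458579808)) (np.float64(182.75809706993783), np.float64(259.6321327637131))
```

View pics/w0x.png

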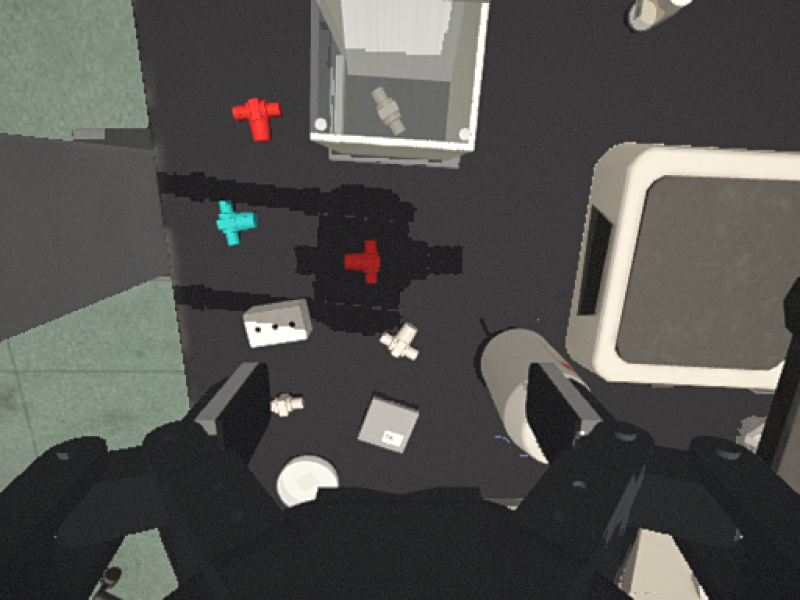

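```bash
python3 - <<'E'
from h import *
k=.64
w='pics/wrist0.png'
for n,u,v,z in [('t',401,343,.008),('s',287,404,.008),('cNR',311,137,.13),('cFR',473,149,.13)]: print(n,at(w,u*k,v*k,z).round(4))
A=[];b=[]
for f,u,v in [('pics/scene0.png',297,241),('pics/side0.png',307,228)]:
    P,r=ray(f,u*k,v*k);r/=np.linalg.norm(r);M=np.eye(3)-np.outer(r,r);A.append(M);b.append(M@P)
x,res,_,_=np.linalg.lstsq(np.vstack(A),np.hstack(b),rcond=None);print('knob',x,res)
im=cv2.imread(w)
a=cv2.resize(im[200:240,235:280],None,fx=8.8,fy=8.8,interpolation=2);c=cv2.resize(im[240:280,163:208],None,fx=8.8,fy=8.8,interpolation=2)
cv2.imwrite('pics/c2.png',np.hstack([a,c]))
E
```

```text
t [ 0.5766 -0.0771  0.008 ]
s [ 0.4685 -0.1392  0.008 ]
cNR [0.5274 0.0889 0.13  ]
cFR [0.6142 0.0829 0.13  ]
knob [0.50409023 0.24056089 0.22468354] [1.08307657e-06]
```

View pics/c2.png

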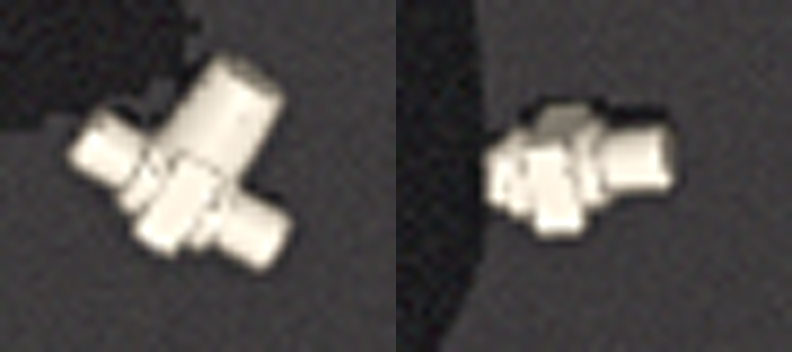

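```bash
python3 -m pendant '[{"dx":0.0317,"dy":-0.0125,"hand":0},{"dx":0.0317,"dy":-0.0125,"hand":0},{"dx":0.0317,"dy":-0.0125,"hand":0},{"dx":0.0317,"dy":-0.0125,"hand":0},{"dx":0.0317,"dy":-0.0125,"hand":0},{"dx":0.0275,"dy":-0.0125,"hand":0},{"dz":0.02},{"dz":0.025},{"dx":0},{"dx":0},{"dx":0}]' 20
python3 - <<'E'
from h import *
k=.64;w='pics/wrist0.png'
print('tee',at(w,258.4,217.8,.012),'br end',at(w,235+248/8.8,200+78/8.8,.010),'col',at(w,235+165/8.8,200+235/8.8,.012))
for u,v in[(500,178),(668,158),(560,180)]: print('str',at(w,163+(u-396)/8.8,240+v/8.8,.010))
E
```

```text
tee [ 0.57900404 -0.07287807  0.012     ] br end [ 0.58565861 -0.060292    0.01      ] col [ 0.57247525 -0.08636834  0.012     ]
str [ 0.45577113 -0.14086929  0.01      ]
str [ 0.48423292 -0.13705573  0.01      ]
str [ 0.46583444 -0.14121883  0.01      ]invalid input
```

```bash
python3 -m pendant '[{"dx":0.0317,"dy":-0.0125,"dz":0,"rx":0,"ry":0,"rz":0,"hand":0}]' 20
```

```text
clock: 0.23
position: [0.5648, 0.0276, 0.2306]
ee_rot: [0.002, 0.709, 0.705, -0.001]
contact_force: [-0.2, 0.8, -0.5]
width: 0.0756
gripper_force: 0.0
```

```bash
python3 -m pendant '[{"dx":0.0317,"dy":-0.0125,"hand":0},{"dx":0.0317,"dy":-0.0125,"hand":0},{"dx":0.0317,"dy":-0.0125,"hand":0},{"dx":0.0317,"dy":-0.0125,"hand":0},{"dx":0.0275,"dy":-0.0125,"hand":0},{"dz":0.02,"hand":0},{"dz":0.025,"hand":0},{"dz":0,"hand":0},{"dz":0,"hand":0}]' 20
```

```text
invalid input
```

```bash
python3 -m pendant '[{"dx":0.0317,"dy":-0.0125,"dz":0,"rx":0,"ry":0,"rz":0,"hand":0},{"dx":0.0317,"dy":-0.0125,"dz":0,"rx":0,"ry":0,"rz":0,"hand":0},{"dx":0.0317,"dy":-0.0125,"dz":0,"rx":0,"ry":0,"rz":0,"hand":0},{"dx":0.0317,"dy":-0.0125,"dz":0,"rx":0,"ry":0,"rz":0,"hand":0},{"dx":0.0275,"dy":-0.0125,"dz":0,"rx":0,"ry":0,"rz":0,"hand":0},{"dx":0,"dy":0,"dz":0.02,"rx":0,"ry":0,"rz":0,"hand":0},{"dx":0,"dy":0,"dz":0.025,"rx":0,"ry":0,"rz":0,"hand":0},{"dx":0,"dy":0,"dz":0,"rx":0,"ry":0,"rz":0,"hand":0},{"dx":0,"dy":0,"dz":0,"rx":0,"ry":0,"rz":0,"hand":0}]' 20
```

```text
clock: 0.98
position: [0.4989, 0.1858, 0.1853]
ee_rot: [-0.001, 0.707, 0.707, -0.002]
contact_force: [0.1, -0.3, 0.3]
width: -0.0002
gripper_force: 0.0
```

```bash
python3 -m pendant '[{"dx":0.016,"dy":0,"dz":0,"rx":0,"ry":0,"rz":0,"hand":0},{"dx":0.016,"dy":0,"dz":0,"rx":0,"ry":0,"rz":0,"hand":0},{"dx":0.016,"dy":0,"dz":0,"rx":0,"ry":0,"rz":0,"hand":0},{"dx":0.016,"dy":0,"dz":0,"rx":0,"ry":0,"rz":0,"hand":0},{"dx":0,"dy":0,"dz":0,"rx":0,"ry":0,"rz":0,"hand":0}]'
python3 -m pendant '[{"dx":0.003,"dy":0,"dz":0,"rx":0,"ry":0,"rz":0,"hand":0},{"dx":0.003,"dy":0,"dz":0,"rx":0,"ry":0,"rz":0,"hand":0},{"dx":0,"dy":0,"dz":0,"rx":0,"ry":0,"rz":0,"hand":0}]'
python3 -m pendant '[{"dx":0.002,"dy":0,"dz":0,"rx":0,"ry":0,"rz":0,"hand":0},{"dx":0,"dy":0,"dz":0,"rx":0,"ry":0,"rz":0,"hand":0}]'
```

```text
clock: 1.4
position: [0.5013, 0.252, 0.1878]
ee_rot: [0.0, 0.707, 0.707, 0.002]
contact_force: [0.2, -0.8, -0.5]
width: 0.0005
gripper_force: 0.0
clock: 1.65
position: [0.5004, 0.2555, 0.1868]
ee_rot: [0.0, 0.707, 0.707, 0.0]
contact_force: [0.8, -1.0, 0.4]
width: 0.0
gripper_force: 0.3
clock: 1.82
position: [0.5001, 0.2576, 0.1865]
ee_rot: [0.0, 0.707, 0.707, 0.0]
contact_force: [0.2, -0.4, 0.4]
width: 0.0001
gripper_force: 0.4
```

Keep pushing in small steps until the stop shows in the force.

```bash
python3 -m pendant '[{"dx":0.002,"dy":0,"dz":0,"rx":0,"ry":0,"rz":0,"hand":0},{"dx":0.002,"dy":0,"dz":0,"rx":0,"ry":0,"rz":0,"hand":0},{"dx":0,"dy":0,"dz":0,"rx":0,"ry":0,"rz":0,"hand":0}]'
python3 - <<'E'
from h import *
k=.64
snap('scene','pics/scene1.png');snap('side','pics/side1.png')
a=cv2.imread('pics/scene1.png')[130:230,170:270];b=cv2.imread('pics/side1.png')[120:220,170:270]
cv2.imwrite('pics/c3.png',cv2.resize(np.hstack([a,b]),None,fx=4,fy=4,interpolation=3))
E
```

```text
clock: 2.07
position: [0.4997, 0.2614, 0.1862]
ee_rot: [0.0, 0.707, 0.707, -0.001]
contact_force: [-0.9, -2.2, 1.3]
width: -0.0002
gripper_force: 1.3
```

View pics/c3.png

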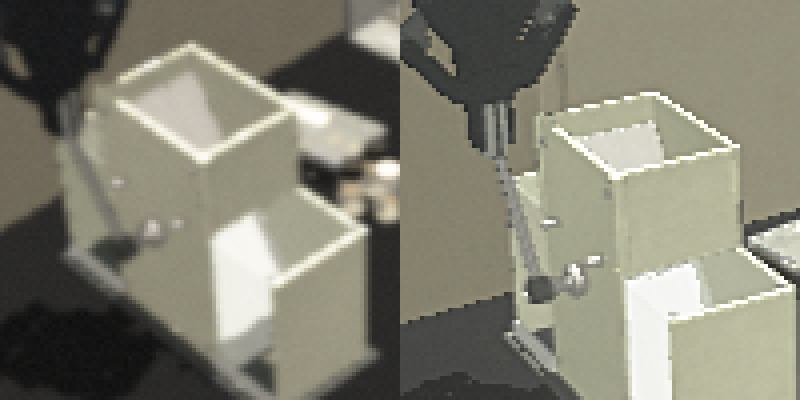

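```bash
python3 -m pendant '[{"dx":0.002,"dy":0,"dz":0,"rx":0,"ry":0,"rz":0,"hand":0},{"dx":0.002,"dy":0,"dz":0,"rx":0,"ry":0,"rz":0,"hand":0},{"dx":0,"dy":0,"dz":0,"rx":0,"ry":0,"rz":0,"hand":0}]'
python3 -m pendant '[{"dx":0.002,"dy":0,"dz":0,"rx":0,"ry":0,"rz":0,"hand":0},{"dx":0.002,"dy":0,"dz":0,"rx":0,"ry":0,"rz":0,"hand":0},{"dx":0,"dy":0,"dz":0,"rx":0,"ry":0,"rz":0,"hand":0}]'
```

```text
clock: 2.42
position: [0.4979, 0.2654, 0.1862]
ee_rot: [-0.001, 0.707, 0.707, -0.002]
contact_force: [-4.7, -2.5, 2.9]
width: 0.0001
gripper_force: 2.4
clock: 2.67
position: [0.4978, 0.2674, 0.1859]
ee_rot: [0.0, 0.707, 0.707, -0.004]
contact_force: [-3.8, -7.6, 2.6]
width: -0.0
gripper_force: 5.8
```

```bash
python3 -m pendant '[{"dx":-0.037,"dy":0,"dz":0,"rx":0,"ry":0,"rz":0,"hand":0},{"dx":-0.037,"dy":0,"dz":-0.01,"rx":0,"ry":0,"rz":0,"hand":0},{"dx":0,"dy":0,"dz":-0.04,"rx":0,"ry":0,"rz":0,"hand":0},{"dx":-0.037,"dy":-0.003,"dz":0,"rx":0,"ry":0,"rz":0,"hand":0.055},{"dx":-0.037,"dy":-0.004,"dz":0,"rx":0,"ry":0,"rz":0,"hand":0.055},{"dx":-0.037,"dy":-0.004,"dz":0,"rx":0,"ry":0,"rz":0,"hand":0.055},{"dx":-0.037,"dy":-0.004,"dz":0,"rx":0,"ry":0,"rz":0,"hand":0.055},{"dx":-0.037,"dy":-0.004,"dz":0,"rx":0,"ry":0,"rz":0,"hand":0.055},{"dx":-0.037,"dy":-0.004,"dz":0,"rx":0,"ry":0,"rz":0,"hand":0.055},{"dx":-0.037,"dy":-0.004,"dz":0,"rx":0,"ry":0,"rz":0,"hand":0.055},{"dx":-0.037,"dy":-0.004,"dz":0,"rx":0,"ry":0,"rz":0,"hand":0.055},{"dx":-0.037,"dy":-0.004,"dz":0,"rx":0,"ry":0,"rz":0,"hand":0.055}]'
python3 -m pendant '[{"dx":0,"dy":0,"dz":0.03,"rx":0,"ry":0,"rz":-3.8,"hand":0.055},{"dx":0,"dy":0,"dz":0.03,"rx":0,"ry":0,"rz":-3.8,"hand":0.055},{"dx":0,"dy":0,"dz":0,"rx":0,"ry":0,"rz":0,"hand":0.055},{"dx":0,"dy":0,"dz":0,"rx":0,"ry":0,"rz":0,"hand":0.055}]'
python3 - <<'E'
from h import *
im=snap('wrist','pics/w2.png');snap('scene','pics/scene2.png');snap('side','pics/side2.png')
s=manip.get_state();print(s['position'],s['ee_rot'])
a=im['frame'][:,:,::-1][150:384,150:370];b=cv2.imread('pics/scene2.png')[130:230,170:270];c=cv2.imread('pics/side2.png')[120:220,170:270]
cv2.imwrite('pics/c4.png',np.hstack([cv2.resize(a,(508,540),interpolation=3),np.vstack([cv2.resize(b,(270,270),interpolation=3),cv2.resize(c,(270,270),interpolation=3)])]))
E
```

```text
clock: 3.67
position: [0.4655, -0.1382, 0.2367]
ee_rot: [0.001, 0.707, 0.707, 0.001]
contact_force: [0.6, -0.3, -0.5]
width: 0.0555
gripper_force: 0.0
clock: 4.0
position: [0.4646, -0.1364, 0.1755]
ee_rot: [-0.001, 0.66, 0.752, 0.0]
contact_force: [0.3, 0.2, 0.0]
width: 0.0549
gripper_force: 0.0
[ 0.46673521 -0.1369648   0.1781699 ] [0.00186378 0.65870618 0.75239751 0.00082348]
```

View pics/c4.png

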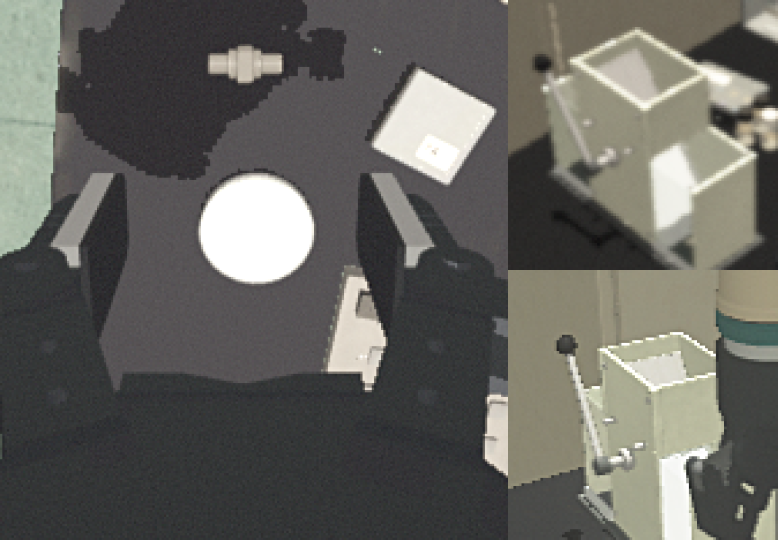

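```bash
python3 - <<'E'
from h import *
A=[];b=[]
for f,u,v in [('pics/scene2.png',183,153),('pics/side2.png',191.5,147.4)]:
    P,r=ray(f,u,v);r/=np.linalg.norm(r);M=np.eye(3)-np.outer(r,r);A.append(M);b.append(M@P)
print('knob',np.linalg.lstsq(np.vstack(A),np.hstack(b),rcond=None)[:2])
w='pics/w2.png'
for u in(209,246,284):print(at(w,150+u/2.309,177.3,.010))
c=at(w,256.5,177.3,.01);s=manip.get_state();print('delta tool',rot(s['ee_rot']).T@(c-s['position']),s['position'])
E
```

```text
knob (array([0.50938041, 0.28207595, 0.20676389]), array([4.94907259e-10]))
[ 0.44806182 -0.14069227  0.01      ]
[ 0.46634311 -0.13826378  0.01      ]
[ 0.48511225 -0.13577047  0.01      ]
delta tool [-0.00094651 -0.0012273   0.16816839] [ 0.46673521 -0.1369648   0.1781699 ]
```

```bash
python3 -m pendant '[{"dx":-0.001,"dy":-0.001,"dz":0.04,"rx":0,"ry":0,"rz":0,"hand":0.055},{"dx":0,"dy":0,"dz":0.04,"rx":0,"ry":0,"rz":0,"hand":0.055},{"dx":0,"dy":0,"dz":0.04,"rx":0,"ry":0,"rz":0,"hand":0.055},{"dx":0,"dy":0,"dz":0.03,"rx":0,"ry":0,"rz":0,"hand":0.055},{"dx":0,"dy":0,"dz":0.015,"rx":0,"ry":0,"rz":0,"hand":0.055},{"dx":0,"dy":0,"dz":0.008,"rx":0,"ry":0,"rz":0,"hand":0.055},{"dx":0,"dy":0,"dz":0,"rx":0,"ry":0,"rz":0,"hand":0.055},{"dx":0,"dy":0,"dz":0,"rx":0,"ry":0,"rz":0,"hand":0.03},{"dx":0,"dy":0,"dz":0,"rx":0,"ry":0,"rz":0,"hand":0.03},{"dx":0,"dy":0,"dz":0,"rx":0,"ry":0,"rz":0,"hand":0.03},{"dx":0,"dy":0,"dz":0,"rx":0,"ry":0,"rz":0,"hand":0.03},{"dx":0,"dy":0,"dz":0,"rx":0,"ry":0,"rz":0,"hand":0.03}]' 35
```

```text
clock: 5.15
position: [0.466, -0.1388, 0.0051]
ee_rot: [0.002, 0.659, 0.752, 0.001]
contact_force: [0.6, 1.0, 6.3]
width: 0.0344
gripper_force: 35.5
```

```bash
python3 -m pendant '[{"dx":0,"dy":0,"dz":-0.02,"rx":0,"ry":0,"rz":0,"hand":0.03},{"dx":0,"dy":0,"dz":-0.04,"rx":0,"ry":0,"rz":0,"hand":0.03},{"dx":0,"dy":0,"dz":-0.04,"rx":0,"ry":0,"rz":0,"hand":0.03},{"dx":0,"dy":0,"dz":-0.04,"rx":0,"ry":0,"rz":0,"hand":0.03},{"dx":0,"dy":0,"dz":-0.04,"rx":0,"ry":0,"rz":0,"hand":0.03},{"dx":0,"dy":0,"dz":-0.04,"rx":0,"ry":0,"rz":3.8,"hand":0.03},{"dx":0,"dy":0,"dz":-0.035,"rx":0,"ry":0,"rz":3.8,"hand":0.03},{"dx":0,"dy":0,"dz":0,"rx":0,"ry":0,"rz":0,"hand":0.03}]'
```

```text
clock: 5.82
position: [0.4678, -0.1398, 0.2666]
ee_rot: [0.008, 0.708, 0.706, 0.003]
contact_force: [-0.2, -0.6, -0.9]
width: 0.0349
gripper_force: 35.3
```

```bash
python3 -m pendant '[{"dx":0.0352,"dy":0.0111,"dz":0,"rx":0,"ry":0,"rz":0,"hand":0.03},{"dx":0.0352,"dy":0.0111,"dz":0,"rx":0,"ry":0,"rz":0,"hand":0.03},{"dx":0.0352,"dy":0.0111,"dz":0,"rx":0,"ry":0,"rz":0,"hand":0.03},{"dx":0.0352,"dy":0.0111,"dz":0,"rx":0,"ry":0,"rz":0,"hand":0.03},{"dx":0.0352,"dy":0.0111,"dz":0,"rx":0,"ry":0,"rz":0,"hand":0.03},{"dx":0.0352,"dy":0.0111,"dz":0,"rx":0,"ry":0,"rz":0,"hand":0.03},{"dx":0.0352,"dy":0.0111,"dz":0,"rx":0,"ry":0,"rz":0,"hand":0.03},{"dx":0.0352,"dy":0.0111,"dz":0,"rx":0,"ry":0,"rz":0,"hand":0.03},{"dx":0.0352,"dy":0.0111,"dz":0,"rx":0,"ry":0,"rz":0,"hand":0.03},{"dx":0.0352,"dy":0.0111,"dz":0,"rx":0,"ry":0,"rz":0,"hand":0.03},{"dx":0,"dy":0,"dz":0.025,"rx":0,"ry":0,"rz":5,"hand":0.03},{"dx":0,"dy":0,"dz":0.02,"rx":0,"ry":0,"rz":0,"hand":0.03}]'
python3 -m pendant '[{"dx":0,"dy":0,"dz":0,"rx":0,"ry":0,"rz":0,"hand":0.03}]'
```

```text
clock: 6.82
position: [0.5757, 0.2163, 0.2128]
ee_rot: [0.0, 0.737, 0.676, 0.001]
contact_force: [0.9, -0.4, -0.9]
width: 0.0342
gripper_force: 35.2
clock: 6.9
position: [0.5721, 0.214, 0.2086]
ee_rot: [-0.002, 0.737, 0.676, -0.004]
contact_force: [-1.7, 0.0, -1.3]
width: 0.0348
gripper_force: 35.2
```

```bash
python3 -m pendant '[{"dx":0,"dy":0.006,"dz":-0.005,"rx":0,"ry":0,"rz":0,"hand":0.03},{"dx":0,"dy":0,"dz":0,"rx":0,"ry":0,"rz":0,"hand":0.03},{"dx":0,"dy":0,"dz":0,"rx":0,"ry":0,"rz":0,"hand":0.03}]'
python3 -m pendant '[{"dx":0,"dy":0,"dz":0,"rx":0,"ry":0,"rz":0,"hand":0.055},{"dx":0,"dy":0,"dz":0,"rx":0,"ry":0,"rz":0,"hand":0.055},{"dx":0,"dy":0,"dz":0,"rx":0,"ry":0,"rz":0,"hand":0.055},{"dx":0,"dy":0,"dz":0,"rx":0,"ry":0,"rz":0,"hand":0.055},{"dx":0,"dy":0,"dz":0,"rx":0,"ry":0,"rz":0,"hand":0.055},{"dx":0,"dy":0,"dz":0,"rx":0,"ry":0,"rz":0,"hand":0.055}]'
```

```text
clock: 7.15
position: [0.5828, 0.213, 0.2206]
ee_rot: [0.001, 0.738, 0.675, 0.002]
contact_force: [0.8, -0.2, 0.6]
width: 0.0349
gripper_force: 35.2
clock: 7.65
position: [0.5811, 0.2133, 0.2184]
ee_rot: [0.0, 0.737, 0.676, 0.0]
contact_force: [-0.2, -0.1, -0.1]
width: 0.0552
gripper_force: 0.0
```

```bash
python3 -m pendant '[{"dx":0,"dy":0,"dz":-0.03,"rx":0,"ry":0,"rz":-5,"hand":0.03},{"dx":-0.035,"dy":0,"dz":0,"rx":0,"ry":0,"rz":0,"hand":0},{"dx":-0.035,"dy":0,"dz":0,"rx":0,"ry":0,"rz":0,"hand":0},{"dx":-0.035,"dy":0,"dz":0,"rx":0,"ry":0,"rz":0,"hand":0},{"dx":-0.035,"dy":0,"dz":0,"rx":0,"ry":0,"rz":0,"hand":0},{"dx":-0.035,"dy":0,"dz":0,"rx":0,"ry":0,"rz":0,"hand":0},{"dx":0,"dy":0,"dz":0,"rx":0,"ry":0,"rz":0,"hand":0},{"dx":0,"dy":0,"dz":0,"rx":0,"ry":0,"rz":0,"hand":0}]' 20
python3 - <<'E'
from h import *
im=snap('wrist','pics/w3.png')
cv2.imwrite('pics/c5.png',cv2.resize(cv2.imread('pics/w3.png'),(800,600),interpolation=3))
E
```

```text
clock: 8.32
position: [0.5812, 0.0367, 0.2483]
ee_rot: [-0.0, 0.708, 0.706, 0.0]
contact_force: [-0.8, 0.8, 0.2]
width: -0.0
gripper_force: 0.0
```

View pics/c5.png

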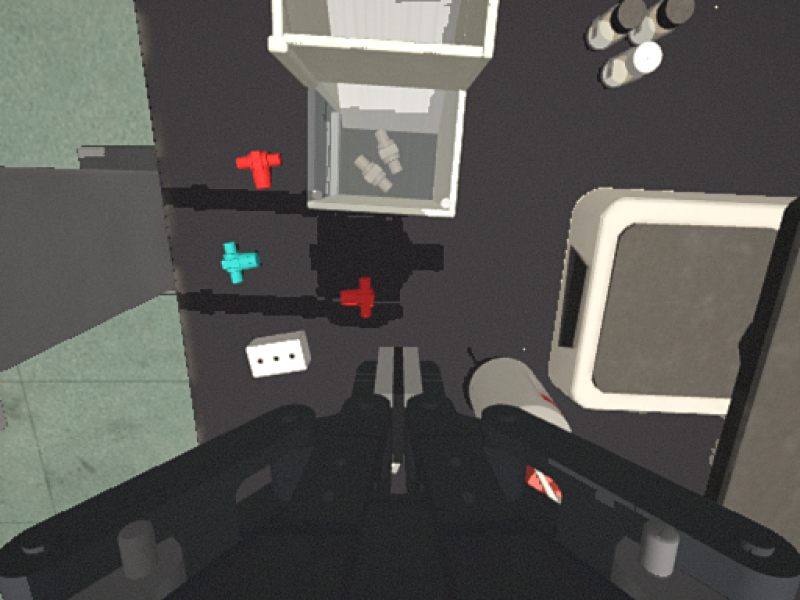

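```bash
python3 -m pendant '[{"dx":0.033,"dy":-0.009,"dz":-0.012,"rx":0,"ry":0,"rz":0,"hand":0},{"dx":0.033,"dy":-0.009,"dz":0,"rx":0,"ry":0,"rz":0,"hand":0},{"dx":0.033,"dy":-0.009,"dz":0,"rx":0,"ry":0,"rz":0,"hand":0},{"dx":0.033,"dy":-0.009,"dz":0,"rx":0,"ry":0,"rz":0,"hand":0},{"dx":0.033,"dy":-0.009,"dz":0,"rx":0,"ry":0,"rz":0,"hand":0},{"dx":0.033,"dy":-0.009,"dz":0,"rx":0,"ry":0,"rz":0,"hand":0},{"dx":0.033,"dy":-0.009,"dz":0,"rx":0,"ry":0,"rz":0,"hand":0},{"dx":0.033,"dy":-0.009,"dz":0,"rx":0,"ry":0,"rz":0,"hand":0},{"dx":0.036,"dy":-0.01,"dz":0,"rx":0,"ry":0,"rz":0,"hand":0},{"dx":0,"dy":0,"dz":0,"rx":0,"ry":0,"rz":0,"hand":0},{"dx":0,"dy":0,"dz":0,"rx":0,"ry":0,"rz":0,"hand":0}]'
```

```text
clock: 9.28
position: [0.4974, 0.3415, 0.26]
ee_rot: [-0.0, 0.705, 0.709, -0.0]
contact_force: [0.1, -0.1, 0.3]
width: 0.0003
gripper_force: 0.0
```

```bash
python3 -m pendant '[{"dx":0,"dy":0,"dz":0.037,"rx":0,"ry":0,"rz":0,"hand":0},{"dx":0,"dy":0,"dz":0.036,"rx":0,"ry":0,"rz":0,"hand":0},{"dx":-0.02,"dy":0,"dz":0,"rx":0,"ry":0,"rz":0,"hand":0},{"dx":-0.02,"dy":0,"dz":0,"rx":0,"ry":0,"rz":0,"hand":0},{"dx":-0.02,"dy":0,"dz":0,"rx":0,"ry":0,"rz":0,"hand":0},{"dx":-0.02,"dy":0,"dz":0,"rx":0,"ry":0,"rz":0,"hand":0},{"dx":-0.02,"dy":0,"dz":0,"rx":0,"ry":0,"rz":0,"hand":0},{"dx":-0.02,"dy":0,"dz":0,"rx":0,"ry":0,"rz":0,"hand":0},{"dx":-0.02,"dy":0,"dz":0,"rx":0,"ry":0,"rz":0,"hand":0},{"dx":0,"dy":0,"dz":0,"rx":0,"ry":0,"rz":0,"hand":0}]'
python3 -m pendant '[{"dx":-0.005,"dy":0,"dz":0,"rx":0,"ry":0,"rz":0,"hand":0},{"dx":-0.004,"dy":0,"dz":0,"rx":0,"ry":0,"rz":0,"hand":0},{"dx":-0.004,"dy":0,"dz":0,"rx":0,"ry":0,"rz":0,"hand":0},{"dx":0,"dy":0,"dz":0,"rx":0,"ry":0,"rz":0,"hand":0}]'
```

```text
clock: 10.12
position: [0.4988, 0.1949, 0.1874]
ee_rot: [0.001, 0.708, 0.706, -0.001]
contact_force: [-0.6, 0.1, -0.1]
width: 0.0001
gripper_force: 0.0
clock: 10.45
position: [0.4992, 0.1853, 0.1873]
ee_rot: [0.0, 0.707, 0.707, -0.0]
contact_force: [-0.2, 1.0, 0.7]
width: 0.0
gripper_force: 0.1
```

```bash
python3 -m pendant '[{"dx":-0.003,"dy":0,"dz":0,"rx":0,"ry":0,"rz":0,"hand":0},{"dx":-0.003,"dy":0,"dz":0,"rx":0,"ry":0,"rz":0,"hand":0},{"dx":0,"dy":0,"dz":0,"rx":0,"ry":0,"rz":0,"hand":0}]'
```

```text
clock: 10.7
position: [0.4991, 0.1792, 0.1873]
ee_rot: [0.0, 0.707, 0.707, -0.0]
contact_force: [0.4, 0.3, -0.1]
width: 0.0002
gripper_force: 0.2
```

```bash
python3 -m pendant '[{"dx":-0.002,"dy":0,"dz":0,"rx":0,"ry":0,"rz":0,"hand":0},{"dx":-0.002,"dy":0,"dz":0,"rx":0,"ry":0,"rz":0,"hand":0},{"dx":0,"dy":0,"dz":0,"rx":0,"ry":0,"rz":0,"hand":0}]'
python3 -m pendant '[{"dx":-0.002,"dy":0,"dz":0,"rx":0,"ry":0,"rz":0,"hand":0},{"dx":-0.002,"dy":0,"dz":0,"rx":0,"ry":0,"rz":0,"hand":0},{"dx":0,"dy":0,"dz":0,"rx":0,"ry":0,"rz":0,"hand":0}]'

```

```text
clock: 10.95
position: [0.4992, 0.175, 0.1873]
ee_rot: [0.0, 0.707, 0.707, -0.0]
contact_force: [-1.0, 1.4, 0.9]
width: 0.0002
gripper_force: 0.2
clock: 11.2
position: [0.4992, 0.1723, 0.1874]
ee_rot: [-0.001, 0.707, 0.707, 0.001]
contact_force: [0.4, 4.8, -0.1]
width: -0.0003
gripper_force: 1.9
```

```bash
python3 -m pendant '[{"dx":-0.002,"dy":0,"dz":0,"rx":0,"ry":0,"rz":0,"hand":0},{"dx":0,"dy":0,"dz":0,"rx":0,"ry":0,"rz":0,"hand":0}]'
```

```text
clock: 11.37
position: [0.4992, 0.1718, 0.1876]
ee_rot: [-0.002, 0.707, 0.707, 0.002]
contact_force: [-1.3, 8.6, 1.6]
width: 0.0002
gripper_force: 3.6
```

```bash
python3 -m pendant '[{"dx":0.04,"dy":0,"dz":0,"rx":0,"ry":0,"rz":0,"hand":0},{"dx":0,"dy":0,"dz":-0.04,"rx":0,"ry":0,"rz":0,"hand":0},{"dx":0,"dy":0,"dz":-0.035,"rx":0,"ry":0,"rz":0,"hand":0},{"dx":-0.034,"dy":0.01,"dz":0,"rx":0,"ry":0,"rz":0,"hand":0},{"dx":-0.034,"dy":0.01,"dz":0,"rx":0,"ry":0,"rz":0,"hand":0},{"dx":-0.034,"dy":0.01,"dz":0,"rx":0,"ry":0,"rz":0,"hand":0},{"dx":-0.034,"dy":0.01,"dz":0,"rx":0,"ry":0,"rz":0,"hand":0},{"dx":-0.034,"dy":0.01,"dz":0,"rx":0,"ry":0,"rz":0,"hand":0},{"dx":-0.034,"dy":0.01,"dz":0,"rx":0,"ry":0,"rz":0,"hand":0},{"dx":-0.034,"dy":0.01,"dz":0,"rx":0,"ry":0,"rz":0,"hand":0},{"dx":-0.034,"dy":0.01,"dz":0,"rx":0,"ry":0,"rz":0,"hand":0.05},{"dx":-0.01,"dy":0,"dz":0,"rx":0,"ry":0,"rz":0,"hand":0.05}]'
python3 -m pendant '[{"dx":0,"dy":0,"dz":0.008,"rx":0,"ry":0,"rz":-6.8,"hand":0.05},{"dx":0,"dy":0,"dz":0.008,"rx":0,"ry":0,"rz":-6.8,"hand":0.05},{"dx":0,"dy":0,"dz":0.008,"rx":0,"ry":0,"rz":-6.8,"hand":0.05},{"dx":0,"dy":0,"dz":0.008,"rx":0,"ry":0,"rz":-6.8,"hand":0.05},{"dx":0,"dy":0,"dz":0.008,"rx":0,"ry":0,"rz":-6.8,"hand":0.05},{"dx":0,"dy":0,"dz":0.008,"rx":0,"ry":0,"rz":-6.8,"hand":0.05},{"dx":0,"dy":0,"dz":0.008,"rx":0,"ry":0,"rz":-6.8,"hand":0.05},{"dx":0,"dy":0,"dz":0.008,"rx":0,"ry":0,"rz":-6.8,"hand":0.05},{"dx":0,"dy":0,"dz":0.008,"rx":0,"ry":0,"rz":-6.8,"hand":0.05},{"dx":0,"dy":0,"dz":0,"rx":0,"ry":0,"rz":0,"hand":0.05},{"dx":0,"dy":0,"dz":0,"rx":0,"ry":0,"rz":0,"hand":0.05}]'
python3 - <<'E'
from h import *
im=snap('wrist','pics/w4.png');snap('scene','pics/scene4.png');snap('side','pics/side4.png')
s=manip.get_state();print(s['position'],s['ee_rot'])
w='pics/w4.png';print(proj(w,[.579,-.073,.012]))
a=im['frame'][:,:,::-1][90:290,150:350];b=cv2.imread('pics/scene4.png')[130:230,170:270];c=cv2.imread('pics/side4.png')[120:220,170:270]
cv2.imwrite('pics/c6.png',np.hstack([cv2.resize(a,(500,500),interpolation=3),np.vstack([cv2.resize(b,(250,250),interpolation=3),cv2.resize(c,(250,250),interpolation=3)])]))
E
```

```text
clock: 12.37
position: [0.5805, -0.0788, 0.2618]
ee_rot: [0.002, 0.708, 0.706, -0.002]
contact_force: [0.7, -0.3, -0.2]
width: 0.0233
gripper_force: 0.0
clock: 13.28
position: [0.5785, -0.0728, 0.19]
ee_rot: [-0.001, 0.25, 0.968, -0.0]
contact_force: [-0.4, -0.2, -0.2]
width: 0.05
gripper_force: 0.0
[ 0.5794197  -0.07284994  0.1909721 ] [ 5.52583348e-04  2.49515520e-01  9.68370624e-01 -1.85003932e-04]
(np.float64(254.53985264028677), np.float64(173.7178036887902))
```

View pics/c6.png

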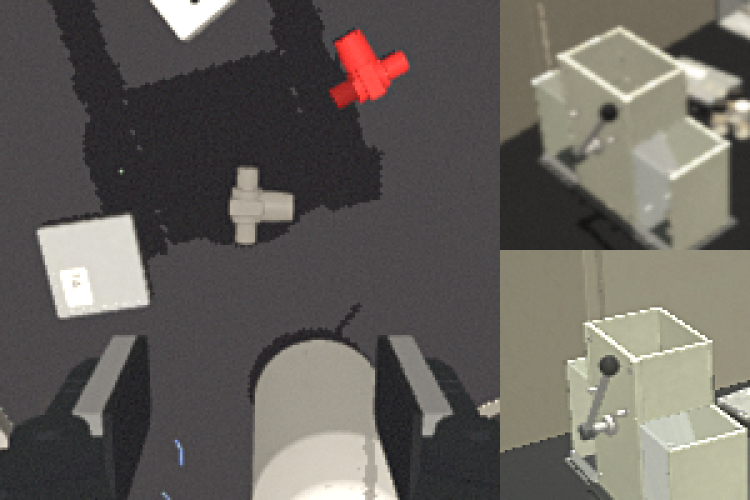

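```bash
python3 - <<'E'
from h import *
k=.64
A=[];b=[]
for f,u,v in [('pics/scene0.png',515,311),('pics/side0.png',531,323)]:
    P,r=ray(f,u*k,v*k);r/=np.linalg.norm(r);M=np.eye(3)-np.outer(r,r);A.append(M);b.append(M@P)
cap=np.linalg.lstsq(np.vstack(A),np.hstack(b),rcond=None)[0];print('cap',cap)
w='pics/w4.png';s=manip.get_state();Rm=rot(s['ee_rot'])
edge=at(w,150+314/2.5,90+338/2.5,0.003);print('edge',edge)
for p in(cap,edge):print('tool',Rm.T@(p-s['position']))
print('delta tee',Rm.T@(at(w,254.6,172.4,.012)-s['position']))
E
```

```text
cap [ 0.68525767 -0.09942827  0.14494148]
edge [ 0.65319001 -0.08291118  0.003     ]
tool [-0.10544976  0.0278808   0.04615094]
tool [-0.06922821  0.02685635  0.18805049]
delta tee [ 0.00210517 -0.00024772  0.17896979]
```

```bash
python3 -m pendant '[{"dx":0.001,"dy":0,"dz":0.04,"rx":0,"ry":0,"rz":0,"hand":0.05},{"dx":0,"dy":0,"dz":0.04,"rx":0,"ry":0,"rz":0,"hand":0.05},{"dx":0,"dy":0,"dz":0.04,"rx":0,"ry":0,"rz":0,"hand":0.05},{"dx":0,"dy":0,"dz":0.035,"rx":0,"ry":0,"rz":0,"hand":0.05},{"dx":0,"dy":0,"dz":0.02,"rx":0,"ry":0,"rz":0,"hand":0.05},{"dx":0,"dy":0,"dz":0.011,"rx":0,"ry":0,"rz":0,"hand":0.05},{"dx":0,"dy":0,"dz":0,"rx":0,"ry":0,"rz":0,"hand":0.05},{"dx":0,"dy":0,"dz":0,"rx":0,"ry":0,"rz":0,"hand":0.024},{"dx":0,"dy":0,"dz":0,"rx":0,"ry":0,"rz":0,"hand":0.024},{"dx":0,"dy":0,"dz":0,"rx":0,"ry":0,"rz":0,"hand":0.024},{"dx":0,"dy":0,"dz":0,"rx":0,"ry":0,"rz":0,"hand":0.024},{"dx":0,"dy":0,"dz":0,"rx":0,"ry":0,"rz":0,"hand":0.024}]' 35
```

```text
clock: 14.43
position: [0.5797, -0.0725, 0.0061]
ee_rot: [0.002, 0.249, 0.969, 0.0]
contact_force: [0.1, -0.6, 5.3]
width: 0.0281
gripper_force: 35.0
```

```bash
python3 -m pendant '[{"dx":0,"dy":0,"dz":-0.02,"rx":0,"ry":0,"rz":0,"hand":0.024},{"dx":0,"dy":0,"dz":-0.04,"rx":0,"ry":0,"rz":0,"hand":0.024},{"dx":0,"dy":0,"dz":-0.04,"rx":0,"ry":0,"rz":0,"hand":0.024},{"dx":0,"dy":0,"dz":-0.04,"rx":0,"ry":0,"rz":0,"hand":0.024},{"dx":0,"dy":0,"dz":-0.04,"rx":0,"ry":0,"rz":0,"hand":0.024},{"dx":0,"dy":0,"dz":-0.04,"rx":0,"ry":0,"rz":0,"hand":0.024},{"dx":0,"dy":0,"dz":-0.04,"rx":0,"ry":0,"rz":0,"hand":0.024}]'
python3 -m pendant '[{"dx":0,"dy":0,"dz":0,"rx":0,"ry":0,"rz":6.8,"hand":0.024},{"dx":0,"dy":0,"dz":0,"rx":0,"ry":0,"rz":6.8,"hand":0.024},{"dx":0,"dy":0,"dz":0,"rx":0,"ry":0,"rz":6.8,"hand":0.024},{"dx":0,"dy":0,"dz":0,"rx":0,"ry":0,"rz":6.8,"hand":0.024},{"dx":0,"dy":0,"dz":0,"rx":0,"ry":0,"rz":6.8,"hand":0.024},{"dx":0,"dy":0,"dz":0,"rx":0,"ry":0,"rz":6.8,"hand":0.024},{"dx":0,"dy":0,"dz":0,"rx":0,"ry":0,"rz":6.8,"hand":0.024},{"dx":0,"dy":0,"dz":0,"rx":0,"ry":0,"rz":6.8,"hand":0.024},{"dx":0,"dy":0,"dz":0,"rx":0,"ry":0,"rz":6.8,"hand":0.024},{"dx":0,"dy":0,"dz":0,"rx":0,"ry":0,"rz":0,"hand":0.024}]'
```

```text
clock: 15.02
position: [0.5776, -0.072, 0.2669]
ee_rot: [0.0, 0.249, 0.969, 0.0]
contact_force: [-0.1, -0.3, -0.4]
width: 0.028
gripper_force: 34.7
clock: 15.85
position: [0.578, -0.0721, 0.2646]
ee_rot: [0.0, 0.708, 0.706, 0.0]
contact_force: [-0.3, -0.2, -0.8]
width: 0.0284
gripper_force: 34.7
```

```bash
python3 -m pendant '[{"dx":0.0355,"dy":0,"dz":0,"rx":0,"ry":0,"rz":0,"hand":0.024},{"dx":0.0355,"dy":0,"dz":0,"rx":0,"ry":0,"rz":0,"hand":0.024},{"dx":0.0355,"dy":0,"dz":0,"rx":0,"ry":0,"rz":0,"hand":0.024},{"dx":0.0355,"dy":0,"dz":0,"rx":0,"ry":0,"rz":0,"hand":0.024},{"dx":0.0355,"dy":0,"dz":0,"rx":0,"ry":0,"rz":0,"hand":0.024},{"dx":0.0355,"dy":0,"dz":0,"rx":0,"ry":0,"rz":0,"hand":0.024},{"dx":0.0355,"dy":0,"dz":0,"rx":0,"ry":0,"rz":0,"hand":0.024},{"dx":0.036,"dy":0,"dz":0,"rx":0,"ry":0,"rz":0,"hand":0.024},{"dx":0,"dy":0.001,"dz":0.02,"rx":0,"ry":0,"rz":5,"hand":0.024},{"dx":0,"dy":0,"dz":0.024,"rx":0,"ry":0,"rz":0,"hand":0.024},{"dx":0,"dy":0,"dz":0,"rx":0,"ry":0,"rz":0,"hand":0.024},{"dx":0,"dy":0,"dz":0,"rx":0,"ry":0,"rz":0,"hand":0.024}]'
```

```text
clock: 16.85
position: [0.5782, 0.2122, 0.2194]
ee_rot: [-0.001, 0.736, 0.677, -0.001]
contact_force: [0.4, -0.1, -0.3]
width: 0.0286
gripper_force: 34.7
```

Release, then retreat to where the wrist camera looks down into the left bay.

```bash
python3 -m pendant '[{"dx":0,"dy":0,"dz":0,"rx":0,"ry":0,"rz":0,"hand":0.05},{"dx":0,"dy":0,"dz":0,"rx":0,"ry":0,"rz":0,"hand":0.05},{"dx":0,"dy":0,"dz":0,"rx":0,"ry":0,"rz":0,"hand":0.05},{"dx":0,"dy":0,"dz":0,"rx":0,"ry":0,"rz":0,"hand":0.05},{"dx":0,"dy":0,"dz":0,"rx":0,"ry":0,"rz":0,"hand":0.05},{"dx":0,"dy":0,"dz":0,"rx":0,"ry":0,"rz":0,"hand":0.05},{"dx":0,"dy":0,"dz":-0.04,"rx":0,"ry":0,"rz":-5,"hand":0.05},{"dx":0.03,"dy":-0.02,"dz":-0.02,"rx":0,"ry":0,"rz":0,"hand":0.03},{"dx":0.03,"dy":-0.02,"dz":-0.02,"rx":0,"ry":0,"rz":0,"hand":0},{"dx":0.03,"dy":-0.01,"dz":0,"rx":0,"ry":0,"rz":0,"hand":0},{"dx":0,"dy":0,"dz":0,"rx":0,"ry":0,"rz":0,"hand":0},{"dx":0,"dy":0,"dz":0,"rx":0,"ry":0,"rz":0,"hand":0}]'
python3 - <<'E'
from h import *
im=snap('wrist','pics/w5.png');snap('scene','pics/scene5.png')
w='pics/w5.png';print(proj(w,[.59,.31,.006]))
a=cv2.imread(w);b=cv2.imread('pics/scene5.png')
cv2.imwrite('pics/c7.png',np.hstack([cv2.resize(a,(480,360),interpolation=3),cv2.resize(b[130:330,170:348],(320,360),interpolation=3)]))
E
```

```text
clock: 17.85
position: [0.5286, 0.3036, 0.3008]
ee_rot: [0.0, 0.706, 0.708, 0.0]
contact_force: [-0.1, -0.5, -0.7]
width: -0.0002
gripper_force: 0.0
(np.float64(293.2618800741255), np.float64(153.97977357502887))
```

View pics/c7.png

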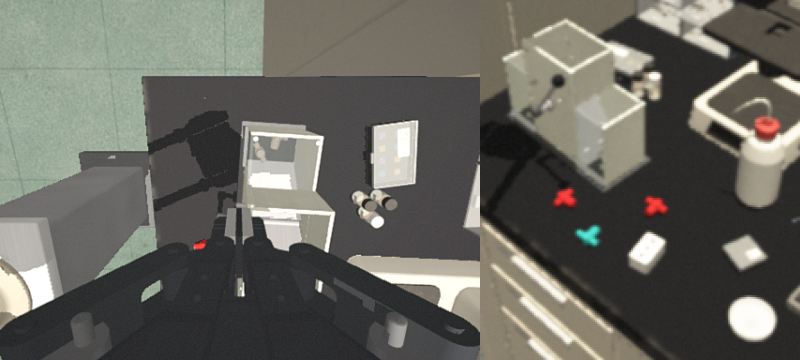

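```bash
python3 - <<'E'
from h import *
g=cv2.imread('pics/w5.png',0)[138:180:1,262:340:1]
for r in g: print(''.join(' .:-=+*#%@'[min(9,int(x)//26)] for x in r))
E
```

```text
###+++++********************************************************-::::::::::-::
###+++++++++++++++++********************************************+=-:::::::::::
###==+#%#########******++++++++*+**********************************+=--::::::-
###=-#@@@@@@@@@@@@@@@%%%######***++*+**+++****************************+=--::::
###=-*@@@@@@@@@@@@@@@@@@@@@@@@@@@%%%%%%########*******+++++**************+=:::
###=-+@@@@@@@@@@@@@@@@@@@@@@@@@@@@@@@@@@@@@@@@@@@@@%%%#####***++***********++-
###=-=*########%%%%%@@@@@@@@@@@@@@@@@@@@@@@@@@@@@@@@@@@@@@@@@@%%%%%%%########*
###=-=++++##*===+++++*###%%%%%%%%@%@@@@@@@@@@@@@@@@@@@@@@@@@@@@@@@@@@@@@@@@@@@
###=-+**#@@@@*===========++++***#####%%#%%%%%%%%@%@@@@@@@@@@@@@@@@@@@@@@@@@@@@
##*--++*@@@@@%+=============+***####******###+==+++#####%%%%%%%@@@@@@@@@@@@@@@
##*--++*@@@@@%+=============***#####*****####+========+**********##%###%%%%%%%
##*--+**%@@@@#==+=+==+=====+****####**+++****=========+***********************
##*--+*+*#@%#+=============+**###****+=====+==========*********************+#@
##+--++++=*+*+=============+*######**=================*******************
[... 1517 characters left out ...]
######**#####**++++++++===+==============+************************@@
#=##%%%#########**################******+++++=++===************************#@@
*=*#%%%##########*###############################*##***********************#@@
*=##%%%#############################################***********************%@@
*=#%%%##############################################***********************%@@
*=##%%%#############################################***********************%@@
*+*#%%##############################################***********************@@@
**#%%%##############################################***********************@@@
**#%%%##############################################**********************#@@@
```

```bash
python3 -c "
from rig import manip
print(manip.sign_off())"
```

```text
the job is handed in; nothing more can be done
None
```

The job is handed in, with about 18 s on the clock: the straight adapter is in the right bay beside the straight reference, and the tee is in the left bay beside what should be the tee reference (the last image shows two tee-sized parts there). The lever was pushed to its stop on the correct side before each drop, and the dish, box, block and bottle were left alone.

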